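# Hook up the drop guard of the wide press

## Task

Open the wider of the two small bench presses so that its bush can be taken out: lift its drop guard by the black ball on top of the slotted bar, swing the bar sideways so that its slot goes over the catch pin, lower it until the guard hangs on the pin, and let go. Leave the narrower press shut.

Things in the scene. Friction and masses are not known exactly. Their poses are not given: they have to be found in the camera images.
- wide_knob (a point): Centre of the black ball knob, 30 mm across, on top of the slotted aluminium bar of the WIDE press (base 190 mm wide, 150 mm deep; frame 165 mm high, air cylinder on it to 203 mm). Starts about 255 mm high; grip it from above in any direction: nothing near it is higher than 220 mm. Fixed to the bar, 205 mm from the bar's pivot, on its axis.
- wide_pivot (a point): Pivot of the bar on the front of the wide press's guard; goes straight up and down with the guard (50 mm high when shut). Axes are the press's: z up, y along its width towards the catch side, -x out of its front. The 6 mm thick bar swings about this x axis, along the guard's face.
- wide_pin (a point): Centre of the fixed catch pin of the wide press in the bar's swing plane: an 8 mm round steel stud along the press's x with a 16 mm head in front, 208 mm high, 30 mm to +y of the pivot (axes as there). It enters the slot's mouth sideways with the guard about 74 mm up; with the bar leaning 0.28 rad the bar then lowers freely until the pocket's top rests on the pin, guard 51 mm up.
- wide_guard (a joint): Height of the wide press's clear drop guard with steel edges, in m: 0 shut, 0.084 at its upper stop, about 0.051 when hung on the pin. It slides freely and drops when let go (guard and bar weigh about 5 N).
- wide_bar (a joint): Lean of the wide press's bar in rad: 0 upright, positive towards the catch (+y of the press), range -0.10 to 0.40. A slightly stiff pivot: the bar stays where it is left.
- narrow_guard (a joint): Height of the guard of the NARROW press (base 116 mm wide, otherwise alike), in m: 0 shut. To be left shut.
- wide_slot (a point): Point in the bar's J-shaped slot where the pin ends up, 111 mm from the pivot along the bar (z), 2 mm across (y); its axes are the bar's. Mouth: open on the +y edge, 73 to 101 mm from the pivot. Above it a pocket, 101 to 115 mm along, -9 to +13 mm across; on its +y side a 7 mm lip reaches down to 101 mm. The bar's spine, at -9 mm across, stops the pin.

How it is judged (in metres and radians):
At the end, for the whole second after the job is handed in: The wide press's guard hangs at rest 43 to 58 mm up (slower than 20 mm/s), its bar leaning 0.14 to 0.37 rad with the pin in the pocket of the slot, nothing holding it (value of joint wide_guard between 0.043 and 0.058 m and value of joint wide_bar between 0.14 and 0.37 rad and velocity of joint wide_guard between -0.02 and 0.02 m/s); the robot touches nothing.
It fails at once if the narrow press's guard is lifted more than 10 mm (value of joint narrow_guard above 0.01 m).
It also fails if it takes over 32 s, if anything falls off the work surface, if the arm or the gripper's body presses on something with over 40 N, if the wrist force passes 120 N, or if a joint passes its speed limit or range.

## Robot

A 6-joint arm with a two-finger parallel gripper is mounted at the origin on a cart in front of the work surface, level with it; the furniture and walls round the work are solid. World frame = base frame: x ahead of the robot, y to its left, z up, the work surface at z = 0. Lengths are in m, angles in degrees, forces in N, time in s.
With the tool pointing down it reaches from about 0.4 to 0.825 m from the base axis. Payload 7 kg.
Tool frame: the origin (TCP) lies midway between the tips of the shut fingers; the grasp point (between the pads) lies 19 mm behind it; z points along the fingers, y is the direction in which the jaws open and shut (so a half turn about z gives the same grasp; the last joint's range is limited). The gripper opens to 88 mm and grips with 3 to 60 N. Pads are 19 mm wide; open, the fingers measure 130 mm over their backs; the gripper's body (78 mm by 193 mm) begins 47 mm behind the grasp point.
Start: joints at [-54.483, 20.546, 0.682, 0, -70.136, -16.507], TCP at [0.22, -0.638, 0.227] pointing down, gripper open.
Joint ranges: [-176.03, 176.03], [-82.01, 121.73], [-58.28, 71.71], [-173.87, 95.51], [-174.79, -0.11], [-173.66, 173.66]. Speed limits (degrees/s): [136.94, 136.94, 172.46, 180, 180, 180].

## Interface

Orientations are given as [roll, pitch, yaw] about the fixed x, y, z axes, in that order (R = Rz(yaw) Ry(pitch) Rx(roll)).
In Python, from plant import sensors, cams, job gives the robot as it stands.
- The arm moves only by the tool move_arm, never from a script. Its argument "commands" is a list of rows, each a list of 7 numbers: the finger opening in cm, from 0 to 8.76, then the shift along the tool's x, y, z in cm, then the turn, a rotation vector about the tool's x, y, z in rad. In form: [[hand, x, y, z, wx, wy, wz], ...]. A call has exactly 8 rows; each row is the pose to reach, as a shift and turn from the pose commanded when the call began, along the tool's axes at that moment; what a row does not reach only later rows make up. A row lasts 1/8 s, in which the tool goes at most 62.5 mm and 10.7 degrees, less where a joint would pass 70% of its speed; a pose out of reach is approached as far as the arm can. A call with a gripper value outside its range is refused whole. The fingers move at their own pace and stop on an object; the grip force is fixed at half the most. Time passes only in rows, so rows that repeat a pose let the fingers close, or fill a call up. It gives the time, the measured TCP pose, the force and the opening at its end, in the units of the state.
- sensors.get_obs(): the state, without advancing time (a new reading comes with each control period).
- cams.snapshot(name): name is "scene" or "side" or "wrist"; returns a dict with "frame" (400x640x3 uint8, red, green, blue), "camera_matrix" (3x3 intrinsics, pixels), "R" (3x3) and "t" (3): a world point X has camera coordinates R X + t. Camera axes: x right, y down, z forward; pixel columns grow to the right and rows downward; lengths in m; the calibration is good to about 2 mm. A picture is of the moment at which its call begins. There is no depth.
- job.close_job(): hands the job in, once; it reports no verdict.
The state is a dict: "clock": time; "joint_pos": joint angles; "qvel": joint speeds; "tau": joint torques, N m; "tool_pos": TCP position; "orientation": TCP orientation; "force": force on the tool from outside, world axes, zero at the start; "moment": the same for the moment, N m; "opening": finger opening in m.
Only numpy, scipy, OpenCV 4.12 (cv2) and the standard library are available. Lean on these libraries where they do the work, as an engineer would, in place of code of your own. Each camera call takes 0.05 s, during which the arm holds its last target.

## Working session

There is one attempt and no reset: what is moved stays moved. The work goes in short steps, Python scripts to look and compute and a tool call to move; the robot and the scene stay as the last step left them, time stands still between calls to the robot, and variables do not carry over. Pictures are saved under pics/ and viewed, and the job is handed in when it is done.

Besides the shell and the picture viewer there is one more tool, called as name([rows], argument=value, ...), one row to a line, values as JSON. move_arm: Moves the arm, as the interface text tells. Its arguments: {"type":"object","properties":{"commands":{"type":"array"}},"required":["commands"]}

```bash
ls; mkdir -p pics
python3 - <<'E'
from plant import sensors, cams, job
import cv2, numpy as np, pickle
o=sensors.get_obs(); print(o['clock'],o['tool_pos'],o['orientation'],o['force'],o['opening'])
d={}
for n in ["scene","side","wrist"]:
    s=cams.snapshot(n); d[n]=s
    cv2.imwrite(f"pics/{n}0.png",s['frame'][:,:,::-1]); print(n,s['camera_matrix'][0,0],-s['R'].T@s['t'])
pickle.dump(d,open('s0.pkl','wb'))
E
```

```text
pics
0.0 [ 0.21967847 -0.63772849  0.22563318] [ 1.79904850e+02 -9.09842983e-03 -1.60998640e+02] [ 0.40118598  0.45889223 -0.39338294] 0.08743806343466953
scene 413.21527502086246 [ 0.84677242 -0.32818115  0.90245795]
side 433.72858105411234 [0.21151308 0.60432352 0.65631906]
wrist 311.03441284316284 [ 0.15836222 -0.66137602  0.38342377]
```

View pics/scene0.png

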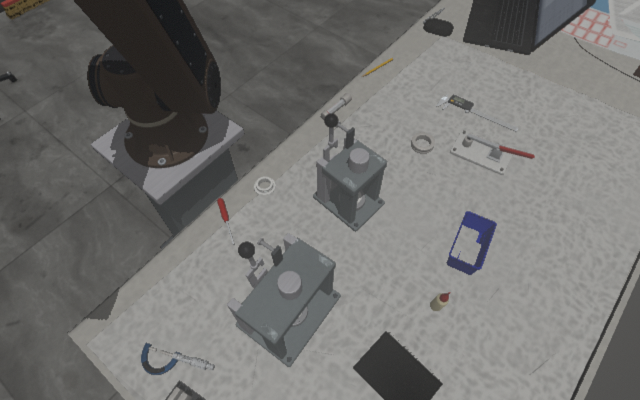

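View pics/side0.png

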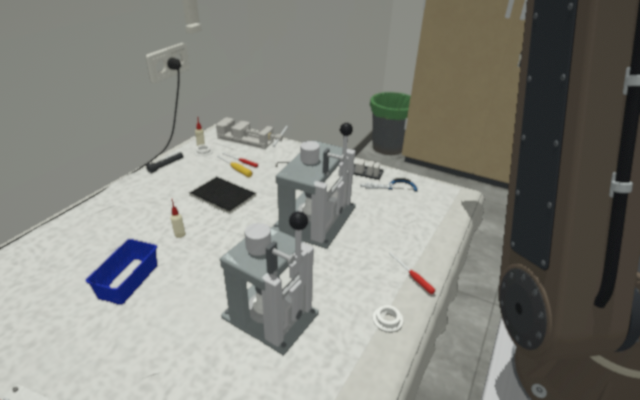

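View pics/wrist0.png

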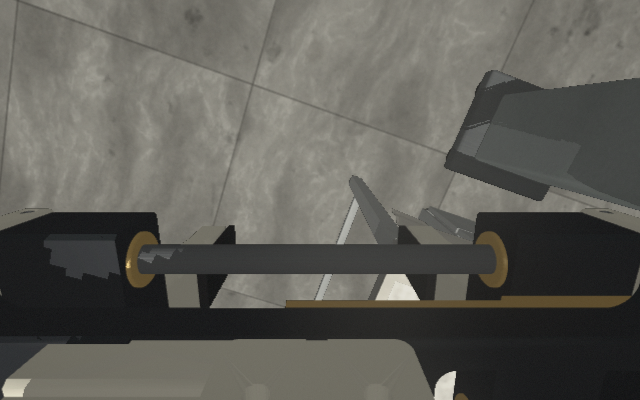

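The wide press is the lower one in the scene view, with its knob at about (246,250). In the side view it is the farther one, with its knob at about (346,130). I'll zoom in and measure.

```bash
cat > h.py <<'E'
import numpy as np, cv2, pickle
def ray(s,uv):
    K=s['camera_matrix'];d=s['R'].T@np.linalg.solve(K,np.array([uv[0],uv[1],1.]));c=-s['R'].T@s['t'];return c,d/np.linalg.norm(d)
def plane(s,uv,z):
    c,d=ray(s,uv);return c+d*(z-c[2])/d[2]
def tri(s1,u1,s2,u2):
    c1,d1=ray(s1,u1);c2,d2=ray(s2,u2)
    t=np.linalg.lstsq(np.c_[d1,-d2],c2-c1,rcond=None)[0]
    p,q=c1+d1*t[0],c2+d2*t[1];return (p+q)/2,np.linalg.norm(p-q)
def proj(s,X):
    p=s['camera_matrix']@(s['R']@np.array(X)+s['t']);return p[:2]/p[2]
def knob(s,box,thr=50):
    x0,y0,x1,y1=box;g=s['frame'][y0:y1,x0:x1].max(2);m=(g<thr).astype(np.uint8)
    cs,_=cv2.findContours(m,cv2.RETR_EXTERNAL,cv2.CHAIN_APPROX_NONE)
    for c in sorted(cs,key=cv2.contourArea)[::-1][:3]:
        (x,y),r=cv2.minEnclosingCircle(c);print('  blob',x+x0,y+y0,r,cv2.contourArea(c))
def crop(s,box,k,f):
    x0,y0,x1,y1=box;cv2.imwrite(f,cv2.resize(s['frame'][y0:y1,x0:x1,::-1],None,fx=k,fy=k,interpolation=cv2.INTER_CUBIC))
E
python3 - <<'E'
from h import *
d=pickle.load(open('s0.pkl','rb'))
knob(d['scene'],(225,230,268,272)); knob(d['side'],(330,115,362,146))
crop(d['scene'],(215,225,355,365),4,'pics/c1.png');crop(d['side'],(260,110,380,250),4,'pics/c2.png')
E
```

```text
blob 345.8333330154419 129.1666669845581 5.296850204467773 67.5
```

View pics/c1.png

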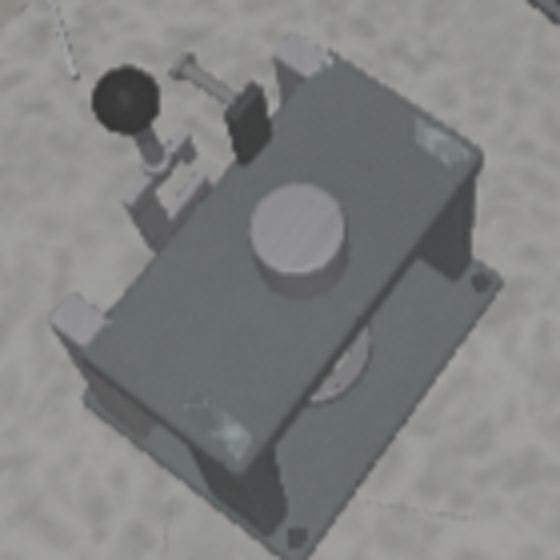

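View pics/c2.png

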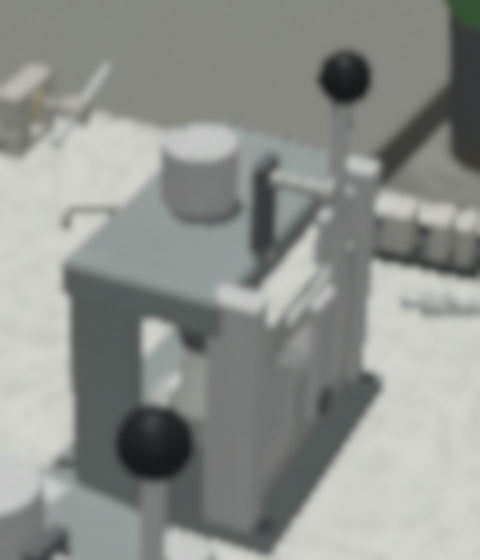

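Run:
```python
from h import *
d=pickle.load(open('s0.pkl','rb'));S,D=d['scene'],d['side']
knob(S,(225,230,268,272),75)
knob(D,(330,115,362,146),65)
def px(a,b):return (215+a/4-.4,225+b/4-.4)
k,e=tri(S,px(126,100),D,(345.9,129.2));print('knob',k,e)
P=lambda a,b,z:plane(S,px(a,b),z)
for n,A,B,z in [('back roof',(242,470),(480,158),.165),('front roof',(90,345),(335,52),.165),('base back',(290,560),(502,285),.01),('side roof',(335,52),(480,158),.165)]:
    a,b=P(*A,z),P(*B,z);v=b-a;print(n,a,b,np.linalg.norm(v),np.degrees(np.arctan2(v[1],v[0])))
h,e=tri(S,px(182,66),D,(260+335/4,110+187/4));print('pinhead',h,e)
print('head plane .208',P(182,66,.208), 'knob plane .255',P(126,100,.255))
```

```text
blob 246.0 250.0 8.24631118774414 181.0
  blob 346.0217399597168 129.28260898590088 6.064421653747559 91.0
  blob 360.5 144.5 0.7072067856788635 0.5
knob [ 0.54940542 -0.17344889  0.25223656] 0.0006282800340393053
back roof [ 0.67398789 -0.24647282  0.165     ] [ 0.66340012 -0.06643108  0.165     ] 0.18035279465674686 93.36553717987468
front roof [ 0.58347527 -0.24971367  0.165     ] [ 0.57209315 -0.06755644  0.165     ] 0.18251249507854772 93.57548870606514
base back [ 0.68702347 -0.24663691  0.01      ] [ 0.68157803 -0.06343823  0.01      ] 0.1832795983729892 91.70257040325198
side roof [ 0.57209315 -0.06755644  0.165     ] [ 0.66340012 -0.06643108  0.165     ] 0.0913139048056545 0.7061367341660283
pinhead [ 0.53507305 -0.13452191  0.20749367] 0.004564044505112039
head plane .208 [ 0.53743515 -0.13366549  0.208     ] knob plane .255 [ 0.55096573 -0.17397105  0.255     ]
```

```bash
cat >> h.py <<'E'
from scipy.spatial.transform import Rotation as Ro
YAW=3.0
a=np.radians(YAW);PX=np.array([np.cos(a),np.sin(a),0]);PY=np.array([-np.sin(a),np.cos(a),0])
def Rt(lean=0.): # tool with jaws on press y, leaning to +y by lean
    return Ro.from_rotvec(-lean*PX)*Ro.from_euler('xyz',[180,0,180+YAW],degrees=True)
def rel(o,p,lean=0.,base=None):
    R0=Ro.from_euler('xyz',o['orientation'],degrees=True) if base is None else base[1]
    p0=o['tool_pos'] if base is None else base[0]
    return np.round(np.r_[R0.inv().apply(np.array(p)-p0)*100,(R0.inv()*Rt(lean)).as_rotvec()],3)
def tcp(k,lean=0.): # TCP for grasp point at k
    return np.array(k)+Rt(lean).apply([0,0,.019])
E
python3 - <<'E'
from h import *
from plant import sensors
o=sensors.get_obs()
for p in [(.22,-.638,.34),(.35,-.45,.34),(.55,-.174,.34)]: print(rel(o,p))
E
```

```text
[-1.8000e-02 -1.0000e-02 -1.1417e+01  1.0000e-03 -0.0000e+00  2.7900e-01]
[-1.8432e+01  1.3532e+01 -1.1402e+01  1.0000e-03 -0.0000e+00  2.7900e-01]
[-4.6330e+01  3.3114e+01 -1.1381e+01  1.0000e-03 -0.0000e+00  2.7900e-01]
```

move_arm([
  [8.7,0,0,-6,0,0,0],
  [8.7,-2,1.5,-11,0,0,0.05],
  [8.7,-6.5,4.7,-11.4,0,0,0.12],
  [8.7,-11,8,-11.4,0,0,0.2],
  [8.7,-16,11.5,-11.4,0,0,0.28],
  [8.7,-20.5,14.8,-11.4,0,0,0.28],
  [8.7,-25,18,-11.4,0,0,0.28],
  [8.7,-29.5,21.2,-11.4,0,0,0.28],
])

```text
clock: 1.15
tool_pos: [0.4304, -0.34, 0.3405]
orientation: [180.0, 0.0, -177.0]
force: [1.1, -1.2, -0.3]
opening: 0.0868
```

Run:
```python
from h import *
from plant import sensors
o=sensors.get_obs();print(o['clock'],o['tool_pos'],o['orientation'],o['force'])
print(rel(o,(.55,-.174,.34)))
```

```text
1.15 [ 0.4303624  -0.33995751  0.34054632] [ 1.79996564e+02  7.86137971e-03 -1.77031388e+02] [ 1.05054475 -1.2437865  -0.28741393]
[-1.2807e+01  1.5954e+01  5.7000e-02  0.0000e+00  0.0000e+00 -1.0000e-03]
```

move_arm([
  [8.7,-3,4,0,0,0,0],
  [8.7,-6.5,8,0,0,0,0],
  [8.7,-9.5,12,0,0,0,0],
  [8.7,-12,15,0,0,0,0],
  [8.7,-12.8,15.95,0,0,0,0],
  [8.7,-12.8,15.95,0,0,0,0],
  [8.7,-12.8,15.95,0,0,0,0],
  [8.7,-12.8,15.95,0,0,0,0],
])

```text
clock: 2.15
tool_pos: [0.5487, -0.1767, 0.3408]
orientation: [-180.0, 0.0, -177.1]
force: [-0.2, -0.5, -0.0]
opening: 0.0872
```

Run:
```python
from h import *
from plant import sensors,cams
o=sensors.get_obs();print(o['clock'],o['tool_pos'],o['orientation'],o['force'])
d={n:cams.snapshot(n) for n in ('wrist','scene','side')};pickle.dump(d,open('s1.pkl','wb'))
cv2.imwrite('pics/w1.png',d['wrist']['frame'][:,:,::-1])
crop(d['side'],(260,30,400,250),3,'pics/d1.png')
for z in (.255,): print(proj(d['wrist'],(.550,-.174,z)),proj(d['wrist'],(.5355,-.134,.208)))
```

```text
2.15 [ 0.5487149  -0.17667917  0.34078789] [-1.79994898e+02  1.62125080e-02 -1.77105492e+02] [-0.1612737 -0.4811055 -0.0144953]
[321.92956621 202.97039487] [364.03494607 177.27880463]
```

View pics/w1.png

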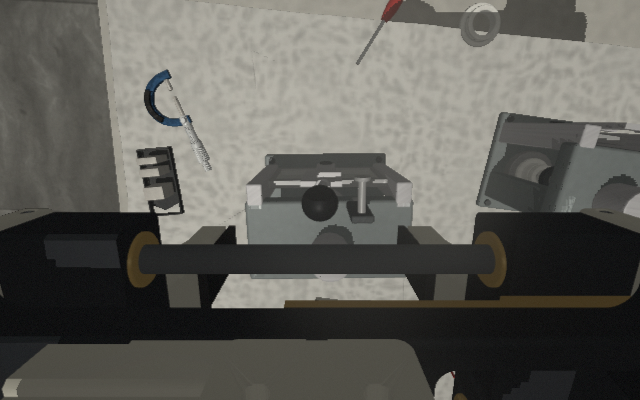

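View pics/d1.png

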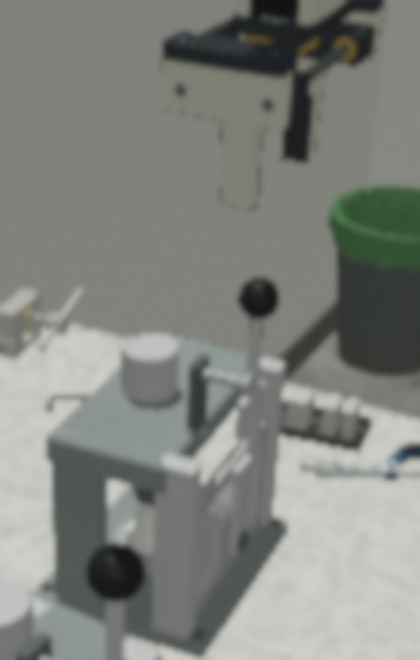

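Run:
```python
from h import *
d=pickle.load(open('s1.pkl','rb'));W=d['wrist']
knob(W,(295,180,345,225),75)
crop(W,(240,145,420,280),4,'pics/w1c.png')
k=plane(W,(320.5,203),.254);ph=plane(W,(361.5,181),.208);pb=plane(W,(361,205),.208)
print(k,ph,pb,[v@PX for v in (k,ph,pb)],[v@PY for v in (k,ph,pb)])
a,b=plane(W,(247,203),.165),plane(W,(412,201),.165);v=b-a;print(a@PY,b@PY,np.degrees(np.arctan2(v[1],v[0])))
from plant import sensors
o=sensors.get_obs();print(rel(o,tcp(k)))
```

```text
blob 319.6594638824463 195.3137550354004 25.72130012512207 1235.5
  blob 335.0 224.0 9.999999747378752e-05 0.0
[ 0.55035785 -0.17512846  0.254     ] [ 0.53920682 -0.13608554  0.208     ] [ 0.56285236 -0.13449337  0.208     ] [np.float64(0.5404380925617543), np.float64(0.531345684102647), np.float64(0.5550421487054295)] [np.float64(-0.20369195659425743), np.float64(-0.16411894674339694), np.float64(-0.16376646746056336)]
-0.2841093739444034 -0.10091673769575685 93.7086821817049
[-1.4700e-01  1.1200e-01  1.0576e+01 -0.0000e+00  0.0000e+00 -1.0000e-03]
```

View pics/w1c.png

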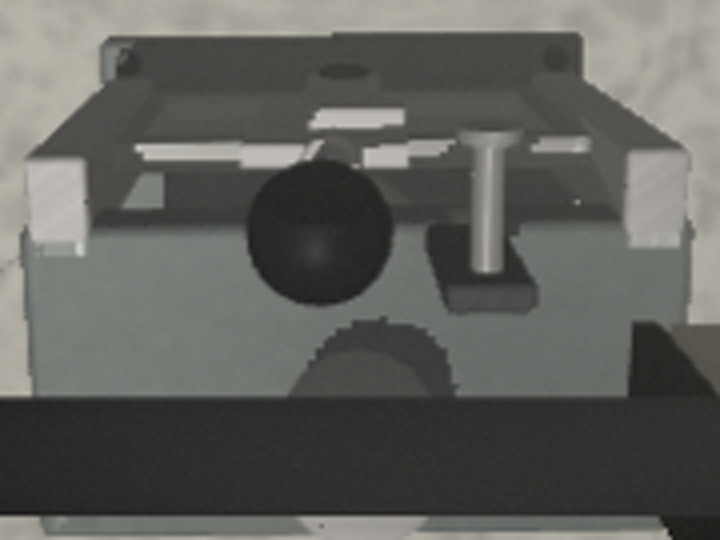

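move_arm([
  [8.7,-0.15,0.1,3,0,0,0],
  [8.7,-0.15,0.1,6,0,0,0],
  [8.7,-0.15,0.1,9,0,0,0],
  [8.7,-0.15,0.1,10.6,0,0,0],
  [8.7,-0.15,0.1,10.6,0,0,0],
  [1,-0.15,0.1,10.6,0,0,0],
  [1,-0.15,0.1,10.6,0,0,0],
  [1,-0.15,0.1,10.6,0,0,0],
])

```text
clock: 3.3
tool_pos: [0.551, -0.1746, 0.2353]
orientation: [-180.0, 0.1, -177.0]
force: [-0.2, 0.1, -0.2]
opening: 0.0626
```

move_arm([
  [1,0,0,0,0,0,0],
  [1,0,0,0,0,0,0],
  [1,0,0,0,0,0,0],
  [1,0,0,0,0,0,0],
  [1,0,0,0,0,0,0],
  [1,0,0,0,0,0,0],
  [1,0,0,0,0,0,0],
  [1,0,0,0,0,0,0],
])

```text
clock: 4.3
tool_pos: [0.5507, -0.1747, 0.2345]
orientation: [180.0, -0.0, -177.0]
force: [-0.3, 0.4, 0.1]
opening: 0.0284
```

Run:
```python
from h import *
from plant import sensors,cams
o=sensors.get_obs();print(o['clock'],o['tool_pos'],o['orientation'],o['force'],o['opening'])
p=o['tool_pos'];print(p@PX,p@PY)
d={n:cams.snapshot(n) for n in ('side','scene')}
crop(d['side'],(260,30,400,250),2.5,'pics/d2.png');crop(d['scene'],(175,185,355,365),3,'pics/e2.png')
```

```text
4.3 [ 0.55069998 -0.17465258  0.23452833] [ 1.79999066e+02 -2.97133131e-03 -1.77033289e+02] [-0.30810315  0.4241516   0.09620362] 0.028360645626687848
0.5408046502683013 -0.20323463200843594
```

View pics/d2.png

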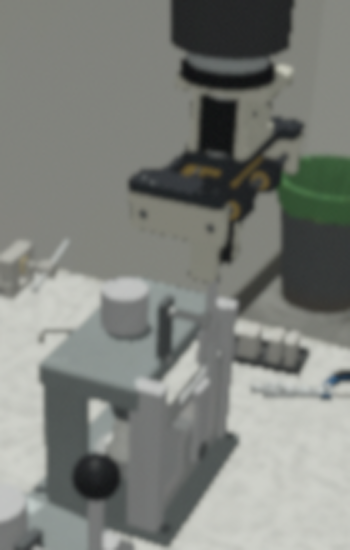

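move_arm([
  [1,0,0,-0.7,0,0,0],
  [1,0,0,-2,0,0,0],
  [1,0,0,-3.5,0,0,0],
  [1,0,0,-5,0,0,0],
  [1,0,0,-6.4,0,0,0],
  [1,0,0,-7.3,0,0,0],
  [1,0,0,-7.4,0,0,0],
  [1,0,0,-7.4,0,0,0],
])

```text
clock: 5.4
tool_pos: [0.5507, -0.1748, 0.3085]
orientation: [-180.0, -0.0, -177.0]
force: [0.7, -0.5, -3.6]
opening: 0.0285
```

Run:
```python
from h import *
from plant import sensors,cams
o=sensors.get_obs();print(o['clock'],o['tool_pos'],o['orientation'],o['force'],o['opening'])
p=o['tool_pos'];print(p@PX,p@PY)
d={n:cams.snapshot(n) for n in ('side','scene')}
crop(d['side'],(260,30,400,250),2.5,'pics/d3.png');crop(d['scene'],(175,185,355,365),3,'pics/e3.png')
v=np.array([p@PY+.194,p[2]-.124])
for t in np.linspace(.06,.36,6):
    c,s=np.cos(t),np.sin(t); q=np.array([c*v[0]+s*v[1],-s*v[0]+c*v[1]])-v
    print(round(t,3),np.round([q[0]*100,-q[1]*100],2))
```

```text
5.4 [ 0.55067243 -0.17475654  0.30849183] [-1.79991485e+02 -1.08073256e-03 -1.77035294e+02] [ 0.72852553 -0.49066174 -3.63945929] 0.028534131263020457
0.5407717021631134 -0.2033370056745926
0.06 [ 1.11 -0.02]
0.12 [2.22 0.02]
0.18 [3.32 0.13]
0.24 [4.41 0.31]
0.3 [5.49 0.55]
0.36 [6.56 0.85]
```

View pics/d3.png

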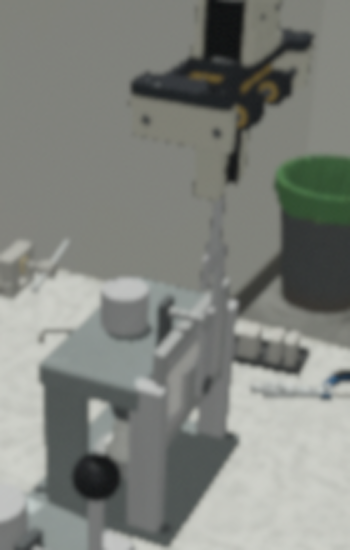

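View pics/e3.png

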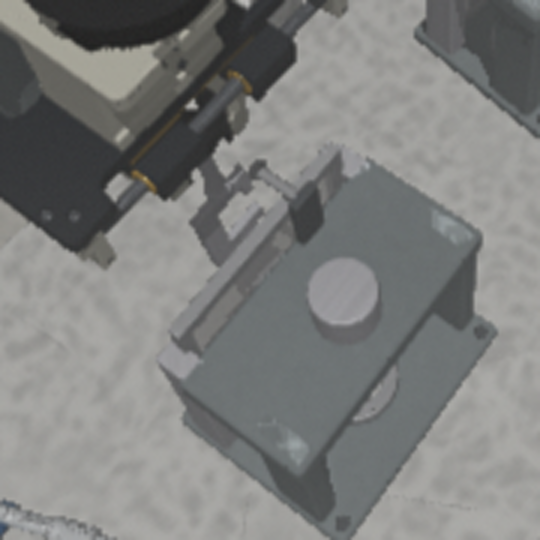

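The guard is up about 74 mm with the weight on the gripper. Next I swing the bar about the pivot.

move_arm([
  [1,0,1.11,-0.02,0.06,0,0],
  [1,0,2.22,0.02,0.12,0,0],
  [1,0,3.32,0.13,0.18,0,0],
  [1,0,4.41,0.31,0.24,0,0],
  [1,0,5.3,0.5,0.29,0,0],
  [1,0,5.94,0.66,0.325,0,0],
  [1,0,5.94,0.66,0.325,0,0],
  [1,0,5.94,0.66,0.325,0,0],
])

```text
clock: 6.5
tool_pos: [0.547, -0.1156, 0.3015]
orientation: [-161.4, -0.1, -177.1]
force: [-2.7, -1.0, -5.8]
opening: 0.0279
```

Run:
```python
from h import *
from plant import sensors,cams
o=sensors.get_obs();print(o['clock'],o['tool_pos'],o['orientation'],o['force'],o['opening'])
p=o['tool_pos'];print(p@PX,p@PY)
R=Ro.from_euler('xyz',o['orientation'],degrees=True)
print('tool axes of up,PY:',R.inv().apply([0,0,1]),R.inv().apply(PY),'grasp',(p-R.apply([0,0,.019]))@PY,(p-R.apply([0,0,.019]))[2])
d={n:cams.snapshot(n) for n in ('side','scene')}
crop(d['side'],(260,30,400,250),2.5,'pics/d4.png');crop(d['scene'],(175,185,355,365),3,'pics/e4.png')
```

```text
6.5 [ 0.54696812 -0.11557789  0.30148731] [-1.61427022e+02 -8.94557886e-02 -1.77065259e+02] [-2.68669438 -1.01366087 -5.82649788] 0.027856494396245594
0.5401696387307519 -0.1440455908160284
tool axes of up,PY: [ 0.0015613  -0.31851189 -0.94791758] [ 0.00113898  0.94791869 -0.31851039] grasp -0.13799389349189967 0.3194977485150468
```

View pics/d4.png

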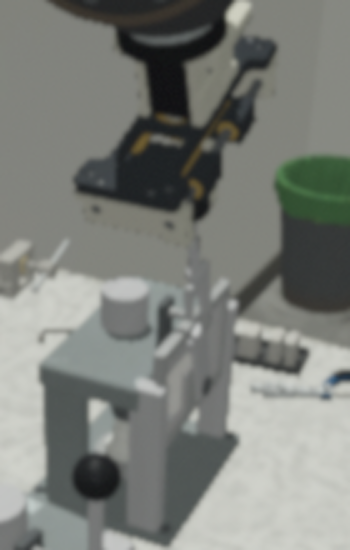

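View pics/e4.png

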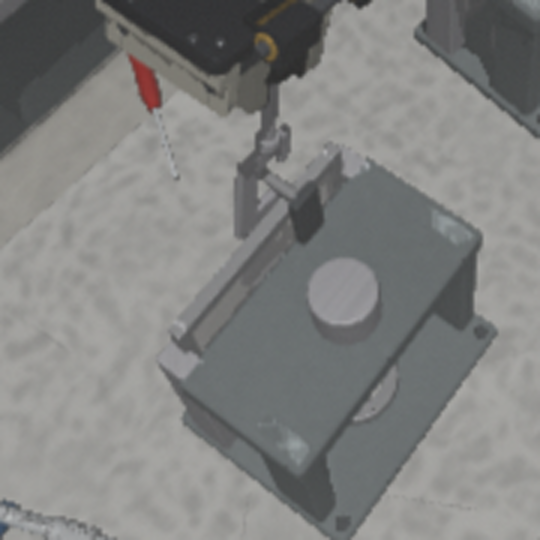

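move_arm([
  [1,0,0.1,0.3,0,0,0],
  [1,0,0.25,0.8,0,0,0],
  [1,0,0.42,1.25,0,0,0],
  [1,0,0.57,1.7,0,0,0],
  [1,0,0.68,2.05,0,0,0],
  [1,0,0.74,2.2,0,0,0],
  [1,0,0.76,2.28,0,0,0],
  [1,0,0.76,2.28,0,0,0],
])

```text
clock: 7.6
tool_pos: [0.5473, -0.1159, 0.2791]
orientation: [-161.3, 0.0, -177.1]
force: [-9.5, 1.2, 3.8]
opening: 0.0286
```

Run:
```python
from h import *
from plant import sensors,cams
o=sensors.get_obs();print(o['clock'],o['tool_pos'],o['orientation'],o['force'],o['opening'])
p=o['tool_pos']
R=Ro.from_euler('xyz',o['orientation'],degrees=True);g=p-R.apply([0,0,.019])
l=np.arcsin((g@PY+.194)/.204);print('lean',l,'h',g[2]-.05-.204*np.cos(l))
d={n:cams.snapshot(n) for n in ('side','scene')}
crop(d['side'],(260,30,400,250),2.5,'pics/d5.png');crop(d['scene'],(175,185,355,365),3,'pics/e5.png')
```

```text
7.6 [ 0.547321   -0.11592053  0.27912401] [-1.61326655e+02  1.79929200e-02 -1.77057564e+02] [-9.47887457  1.21542276  3.77038404] 0.028570631278925576
lean 0.27643389183286515 h 0.05086872921478325
```

View pics/d5.png

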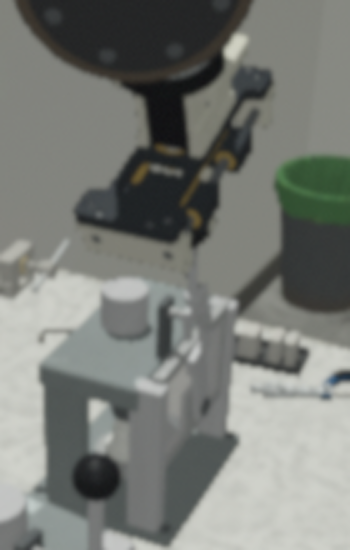

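View pics/e5.png

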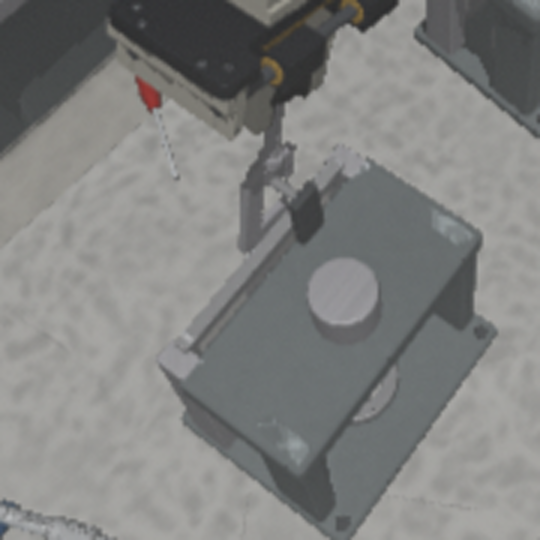

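The z force has changed sign, so the weight is now on the pin. I'll open the fingers.

move_arm([
  [8.7,0,0,0,0,0,0],
  [8.7,0,0,0,0,0,0],
  [8.7,0,0,0,0,0,0],
  [8.7,0,0,0,0,0,0],
  [8.7,0,0,0,0,0,0],
  [8.7,0,0,0,0,0,0],
  [8.7,0,0,0,0,0,0],
  [8.7,0,0,0,0,0,0],
])

```text
clock: 8.7
tool_pos: [0.5477, -0.1154, 0.2779]
orientation: [-161.4, -0.0, -177.0]
force: [0.8, -0.0, 0.4]
opening: 0.0865
```

move_arm([
  [8.7,0,0,-1,0,0,0],
  [8.7,0,0,-3,0,0,0],
  [8.7,0,0,-5,0,0,0],
  [8.7,0,0,-7,0,0,0],
  [8.7,0,0,-9,0,0,0],
  [8.7,0,0,-11,0,0,0],
  [8.7,0,0,-12,0,0,0],
  [8.7,0,0,-12,0,0,0],
])

```text
clock: 9.7
tool_pos: [0.5459, -0.0768, 0.3922]
orientation: [-161.4, 0.1, -177.0]
force: [0.6, -0.3, -0.1]
opening: 0.087
```

Run:
```python
from h import *
from plant import sensors,cams
o=sensors.get_obs();print(o['clock'],o['tool_pos'],o['orientation'],o['force'],o['opening'])
d={n:cams.snapshot(n) for n in ('side','scene','wrist')};pickle.dump(d,open('s6.pkl','wb'))
crop(d['side'],(260,30,400,250),2.5,'pics/d6.png');crop(d['scene'],(175,185,355,365),3,'pics/e6.png')
cv2.imwrite('pics/w6.png',d['wrist']['frame'][:,:,::-1])
```

```text
9.7 [ 0.54586361 -0.07684818  0.39219918] [-1.61404353e+02  6.29929906e-02 -1.77009785e+02] [ 0.61851525 -0.33215437 -0.0942253 ] 0.08696518043297617
```

View pics/d6.png

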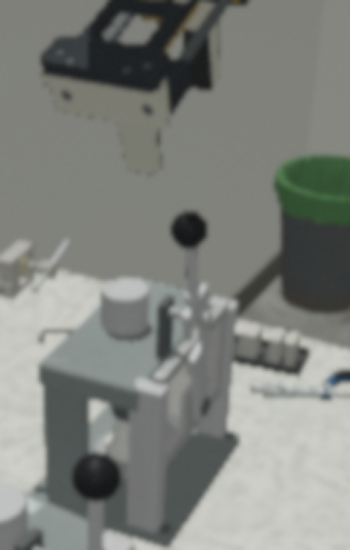

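View pics/e6.png

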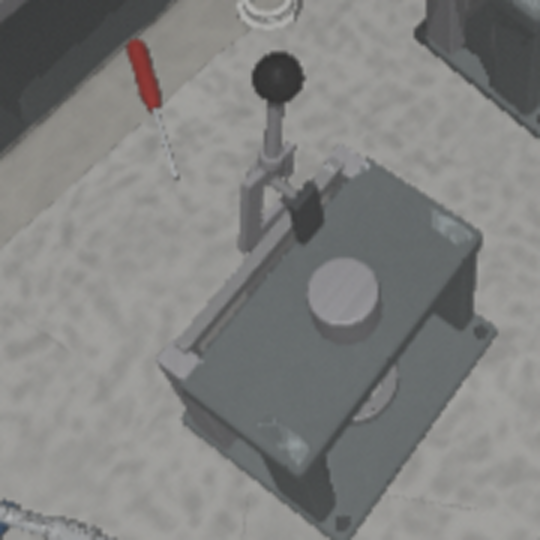

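View pics/w6.png

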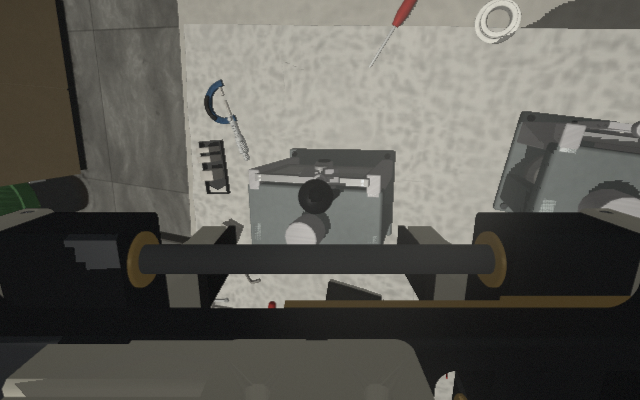

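The guard stays up with the hand well clear of it. I'll triangulate the knob from the side crop at (188,229)/2.5 and the scene crop at (277,77)/3.

Run:
```python
from h import *
d=pickle.load(open('s6.pkl','rb'))
k,e=tri(d['scene'],(175+277/3-.3,185+77/3-.3),d['side'],(260+188/2.5-.3,30+229/2.5-.3))
l=np.arcsin((k@PY+.194)/.205);print(k,e,'lean',l,'h',k[2]-.05-.205*np.cos(l))
from plant import cams
s=cams.snapshot('side');print('change',np.abs(s['frame'][100:250,260:380].astype(int)-d['side']['frame'][100:250,260:380]).max())
```

```text
[ 0.54564778 -0.10875402  0.29682645] 1.6033237325323805e-05 lean 0.2809397327048126 h 0.04986341276393269
change 8
```

Run:
```python
from plant import job
print(job.close_job())
```

```text
the job is handed in; nothing more can be done
None
```

The wide press is open: its guard hangs on the catch pin, the gripper has let go, and the job is handed in. It took about 10 s of the 32 s allowed.

- **What I did:** I gripped the black ball from above and lifted the guard about 74 mm. I swung the bar about 0.32 rad over the pin, lowered it about 22 mm until the pin took the weight, then opened the fingers and backed off 12 cm.
- **Final position:** After release, the two camera views put the guard about 50 mm up and the bar leaning 0.28 rad. Both are inside the required ranges.
- **At rest and clear:** The last two side pictures, taken one after the other, showed no visible movement. The wrist force was close to zero.
- **Narrow press:** I never touched it, and it still looked shut in the pictures.
- **Disagreements:** The camera-measured knob height before the lift was about 2–3 mm lower than the stated 255 mm, roughly the stated calibration error. While lowering I saw a sideways force of about 9.5 N, which went away when the fingers opened. No check failed.

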